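# Drive the stuck locating pin out of a welding stop

## Task

Slide the aluminium catch pan by its orange upright grip until its tray is under the hole of the blue stop bracket. Then take the green-handled drift punch (not the red chisel) out of the wooden rack and push the brass pin down and out through the hole with it, so that the pin drops into the pan. Leave the punch standing in the hole in the pin's place, its collar down on the bracket, and let go.

Things in the scene. Friction and masses are not known exactly. Their poses are not given: they have to be found in the camera images.
- hole (a point): Centre of the top mouth, 130 mm above the table, of the 30 mm through-hole in the fixed blue bracket's end (70 mm square, 45 mm thick, 85 mm free beneath). Its arm runs along +x to a post; foot 115 mm from the hole: open on the other three sides. z up. Spring plungers 20 mm down grip the pin: about 10 N starts it, 4 to 7 N keeps it going; it drops free with its top 20 to 22 mm below the mouth.
- pin_mid (a point): Centre of the brass pin stuck upright in that hole: 55 mm long, upper half 28 mm across, lower half 20 mm, z along it, up. Its flat top is 27.5 mm above this point and at first about 10 mm above the hole's mouth. (A loose dark steel pin of the same shape elsewhere is not wanted.)
- pan_grip (a point): Loose 0.5 kg aluminium catch pan flat on the table: open tray 106 x 106 x 35 mm high, walls 3 mm, joined by a flat strip to an upright orange post 20 x 20 mm, top 120 mm above the table. The point is on the post's axis, 100 mm above the table; z up, x points from the post to the tray, whose centre is 130 mm off along +x. The post's faces are square to x and y.
- punch_grip (a point): Middle of the handle of the 0.25 kg drift punch, upright in a fixed 50 mm high wooden rack, 110 mm from a red-handled chisel. z up along it. Round green handle 26 mm across, 60 mm long; below it a steel collar 50 mm across, 6 mm thick, underside 36 mm below the point, resting on the rack; then a nose 12 mm across, 36 mm long, tip 72 mm below the point.
Mind the look-alikes: they are no part of the job. What is shaped like the part that bears punch_grip but purple is not meant.

How it is judged (in metres and radians):
On the way, in this order (a step that is already met when the one before it is completed fails the run):
1. the pan's tray is under the hole (hole axis within 35 mm of the tray's centre, each way) while the pin is still in the hole (x of hole in the frame of pan_grip between 0.095 and 0.165 m and y of hole in the frame of pan_grip between -0.035 and 0.035 m and z of pin_mid in the frame of hole above -0.03 m), for 0.2 s.
2. the punch pushes the pin down through the hole (contact force between punch and pin above 1 N and horizontal distance between pin_mid and hole below 0.012 m and z of pin_mid in the frame of hole between -0.058 and -0.02 m), for 0.03 s.
At the end, for the whole second after the job is handed in: The pin lies or stands at rest inside the pan's tray, the pan flat on the table; the punch stands in the hole, upright within 10 degrees, its axis within 15 mm of the hole's, its collar down on the bracket (within 7 mm), released and at rest (x of pin_mid in the frame of pan_grip between 0.08 and 0.18 m and y of pin_mid in the frame of pan_grip between -0.05 and 0.05 m and z of pin_mid in the frame of pan_grip below -0.055 m and linear speed of pin below 0.05 m/s and angle between pan_grip's own z axis and vertical below 0.1 rad and height (world z) of pan_grip below 0.11 m and horizontal distance between punch_grip and hole below 0.015 m and angle between punch_grip's own z axis and vertical below 0.175 rad and z of punch_grip in the frame of hole between 0.03 and 0.043 m and linear speed of punch below 0.03 m/s); the robot touches nothing.
It also fails if it takes over 64 s, if anything falls off the work surface, if the arm or the gripper's body presses on something with over 40 N, if the wrist force passes 120 N, or if a joint passes its speed limit or range.

## Robot

A 6-joint arm with a two-finger parallel gripper is mounted at the origin on the work surface. World frame = base frame: x ahead of the robot, y to its left, z up, the work surface at z = 0. Lengths are in m, angles in degrees, forces in N, time in s.
With the tool pointing down it reaches from about 0.25 to 0.725 m from the base axis. Payload 9.7 kg.
Tool frame: the origin (TCP) lies between the finger pads; the fingertips stand 22 mm ahead of it and the grasp point (between the pads) lies 3 mm ahead of it; z points along the fingers, y is the line along which they close (so a half turn about z gives the same grasp; the last joint's range is limited). The gripper opens to 85 mm and grips with 20 to 120 N. Pads are 22 mm wide; open, the fingers measure 114 mm over their backs; the gripper's body (76 mm by 85 mm) begins 54 mm behind the grasp point. The pads swing forward as they close: fully open they stand 13 mm farther back than shut.
Start: joints at [-73.281, 4.979, 10.078, 95.1, 0, 90], TCP at [0.158, -0.527, 0.253] pointing down, gripper open.
Joint ranges: [-179.16, 179.16], [-48.56, 103.87], [-65.8, 70.77], [-126.05, 130.52], [-82.76, 87.17], [-180, 180]. Speed limits (degrees/s): [127.2, 127.2, 147.25, 180, 180, 180].

## Interface

Orientations are given as [roll, pitch, yaw] about the fixed x, y, z axes, in that order (R = Rz(yaw) Ry(pitch) Rx(roll)).
In Python, from workcell import bot, viewer, finder gives the robot as it stands.
- The arm moves only by the tool move_arm, never from a script. Its arguments are lists of equal length, an entry for each row: "offset": the shift along the tool's x, y, z in cm, a list of three; "twist": the turn, a rotation vector about the tool's x, y, z in rad, a list of three; "grip": the opening, from 0 (shut) to 1 (fully open). In form: {"offset": [[x, y, z], ...], "twist": [[ax, ay, az], ...], "grip": [grip, ...]}. A call has 1 to 5 rows; each row shifts and turns the commanded pose from where the row before left it, along the tool's axes as they then stand; what a row does not reach is not made up. A row lasts 1/10 s, in which the tool goes at most 50 mm and 8.59 degrees, less where a joint would pass 70% of its speed; a pose out of reach is approached as far as the arm can. A call is refused whole if a number of a shift passes 5 or a number of a turn 0.15, either way. A call with a gripper value outside its range is refused whole. The fingers move at their own pace and stop on an object; "force" is the grip in N (left out, the last holds). Time passes only in rows, so rows that do not move let the fingers close. It gives the time, the measured TCP pose, the force, the opening and the grip force at its end, in the units of the state.
- bot.get_obs(): the state, without advancing time (a new reading comes with each control period).
- viewer.camera(name): name is "scene" or "top" or "wrist"; returns a dict with "color" (480x640x3 uint8, red, green, blue), "depth" (480x640 float32, m along the optical axis (not along the pixel's ray), 0 where there is no reading), "vfov" (degrees; the focal length in pixels is half the picture's height over the tangent of half this angle, whatever the lens; pixels are square), "cx", "cy" (the principal point, pixels), "position" and "attitude" of the camera in the world; the wrist camera has in their place "tool_from_camera" (4x4, takes a point from camera to tool coordinates, whose origin is the TCP and whose axes are the flange's). Camera axes: x right, y down, z forward; pixel columns grow to the right and rows downward; lengths in m; the calibration is good to about 2 mm. A picture is of the moment at which its call begins: read the wrist's pose just before it.
- bot.job_done(): hands the job in; it is judged then, once.
Trained networks look in a picture, given as the dict that the camera call returned (one of the last four; its "shot" number tells which), for a name from the list of things; names that differ only in an ending like _2 or _b are one class to them, and where a whole thing is asked for, a point or a joint stands for the part that bears it (a point fixed in the world has none). Each returns a list of dicts, best first, with "p" (0 to 1); they miss things now and then, are a little off and sometimes report something else, mostly with a low value. They report only what shows in the picture. A call takes as long as a camera call. They do not tell look-alikes from the thing itself.
- finder.boxes_of(picture, thing): "position" ([column, row] in pixels, amid what is visible of it).
- finder.pinpoint(picture, thing): "position" ([column, row] in pixels: a listed point, or the origin of a listed thing).
The state is a dict: "time": time; "q": joint angles; "qd": joint speeds; "joint_efforts": joint torques, N m; "ee_pos": TCP position; "tcp_rot": TCP orientation; "wrist_force": force on the tool from outside, world axes, zero at the start; "torque": the same for the moment, N m; "opening": finger opening in m; "grasp_force": force on a finger pad.
Only numpy, scipy, OpenCV 4.12 (cv2) and the standard library are available. Lean on these libraries where they do the work, as an engineer would, in place of code of your own. Each camera call takes 0.05 s, during which the arm holds its last target. There are 200 camera calls.

## Working session

There is one attempt and no reset: what is moved stays moved. The work goes in short steps, Python scripts to look and compute and a tool call to move; the robot and the scene stay as the last step left them, time stands still between calls to the robot, and variables do not carry over. Pictures are saved under pics/ and viewed, at most 10 in all, crops included, and the job is handed in when it is done.

Besides the shell and the picture viewer there is one more tool, called after "Call:" by a JSON object that holds its "method" and its "body", one argument or row to a line. move_arm: Moves the arm, as the interface text tells. Its arguments: {"type":"object","properties":{"offset":{"type":"array","items":{"type":"array","items":{"type":"number"}}},"twist":{"type":"array","items":{"type":"array","items":{"type":"number"}}},"grip":{"type":"array","items":{"type":"number"}},"force":{"type":"number"}},"required":["offset","twist","grip"]}

```bash
mkdir -p pics
cat > h.py <<'E'
import numpy as np, cv2
from scipy.spatial.transform import Rotation as R
from workcell import bot, viewer, finder
def K(p):
    f=240/np.tan(np.radians(p['vfov'])/2); return f,p['cx'],p['cy']
def pose(p,o=None):
    if 'position' in p:
        a=np.array(p['attitude'],float)
        M=a if a.shape==(3,3) else R.from_euler('xyz',a,degrees=True).as_matrix()
        return M,np.array(p['position'])
    T=np.array(p['tool_from_camera']); Rt=R.from_euler('xyz',o['tcp_rot'],degrees=True).as_matrix()
    return Rt@T[:3,:3], Rt@T[:3,3]+np.array(o['ee_pos'])
def ray(p,uv,z,o=None):
    "world point on pixel ray at height z"
    f,cx,cy=K(p);M,t=pose(p,o)
    d=M@np.array([(uv[0]-cx)/f,(uv[1]-cy)/f,1]); return t+d*(z-t[2])/d[2]
def cloud(p,o=None):
    f,cx,cy=K(p);M,t=pose(p,o)
    v,u=np.mgrid[:480,:640]; d=p['depth']
    P=np.stack([(u-cx)/f*d,(v-cy)/f*d,d],-1)@M.T+t
    P[d==0]=np.nan; return P
def save(p,n): cv2.imwrite('pics/'+n,p['color'][:,:,::-1])
def shoot(n):
    o=bot.get_obs(); return viewer.camera(n),o
E
python3 - <<'E'
from h import *
print({k:np.round(v,3).tolist() for k,v in bot.get_obs().items()})
for n in['top','scene']:
    p,o=shoot(n); save(p,n+'0.png'); print(n,p['attitude'],p['position'],p['vfov'],p['cx'],p['cy'])
    C=cloud(p)
    for t in['hole','pin_mid','pan_grip','punch_grip']:
        for r in finder.pinpoint(p,t)[:4]:
            u=r['position'];print(t,round(r['p'],2),np.round(u),C[int(u[1]),int(u[0])].round(3))
E
```

```text
{'time': 0.0, 'q': [-73.281, 5.011, 10.035, 95.101, 0.001, 90.001], 'qd': [-0.008, 0.012, 0.034, -0.042, -0.048, 0.018], 'joint_efforts': [0.002, -52.04, 46.48, 0.017, 0.0, 0.0], 'ee_pos': [0.158, -0.527, 0.253], 'tcp_rot': [-179.923, -0.001, 16.718], 'wrist_force': [0.225, -0.176, -0.516], 'torque': [-0.039, -0.035, 0.0], 'grasp_force': 0.0, 'opening': 0.085}
top [-1.74497104e+02 -1.20660544e-01 -8.89790108e+01] [ 0.43902416 -0.01052978  1.2293786 ] 42.75427675344536 318.828343033505 242.77898514650903
hole 0.7 [302. 194.] [0.634 0.021 0.138]
hole 0.62 [195. 287.] [0.462 0.213 0.118]
pin_mid 0.71 [478. 248.] [ 0.542 -0.3    0.116]
pin_mid 0.65 [299. 192.] [0.637 0.028 0.142]
pan_grip 0.95 [198. 288.] [0.462 0.206 0.118]
punch_grip 0.92 [480. 186.] [ 0.659 -0.309  0.104]
punch_grip 0.72 [480. 247.] [ 0.544 -0.304  0.113]
punch_grip 0.7 [429. 267.] [ 0.506 -0.212  0.105]
scene [-131.52764122   -0.39419464   70.06380259] [ 1.09080125 -0.18978417  0.62576032] 56.30988610239691 310.22898257836164 233.91511505563628
hole 0.74 [336. 264.] [0.65  0.014 0.138]
pin_mid 0.84 [338. 269.] [0.652 0.019 0.128]
pan_grip 0.98 [394. 194.] [0.474 0.211 0.1  ]
punch_grip 0.67 [177. 269.] [ 0.519 -0.219  0.078]
punch_grip 0.64 [120. 297.] [ 0.565 -0.309  0.094]
punch_grip 0.6 [116. 354.] [ 0.674 -0.317  0.099]
```

View pics/top0.png

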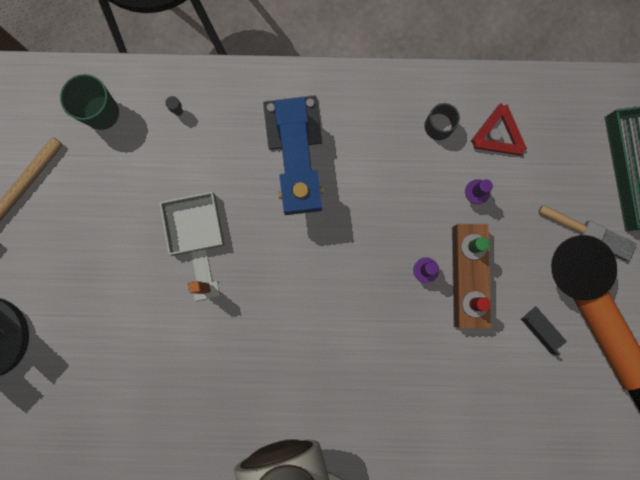

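View pics/scene0.png

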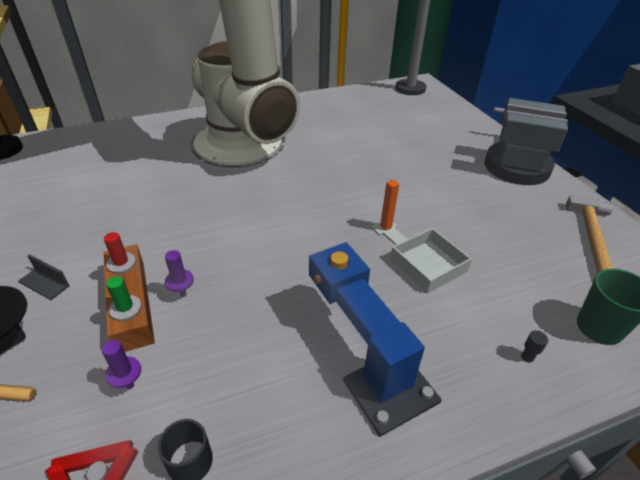

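The top view shows the robot base at the bottom, with up = +x and left = +y. The pan post is at (198,287), the tray at (193,224), and the pin and hole at (300,191). The green punch is at (480,245) and the red chisel at (481,304). The purple things are decoys. The scene view agrees. Next I measure these from the depth.

Run:
```python
from h import *
for n in['top','scene']:
    p,o=shoot(n);C=cloud(p);h=cv2.cvtColor(p['color'],cv2.COLOR_RGB2HSV);H,S,V=[h[...,i].astype(int) for i in range(3)];z=C[...,2]
    def near(x,y,r): return np.hypot(C[...,0]-x,C[...,1]-y)<r
    def rep(name,m,rect=True):
        q=C[m]; 
        if len(q)<5: print(n,name,len(q));return
        print(n,name,len(q),'mean',q.mean(0).round(4),'min',q.min(0).round(3),'max',q.max(0).round(3), cv2.minAreaRect((q[:,:2]*1000).astype(np.float32)) if rect else '')
    rep('post',near(.465,.208,.05)&(z>.108)&(S>120))
    rep('rim',near(.59,.215,.11)&(z>.027)&(z<.042)&(S<60))
    rep('pintop',near(.64,.025,.04)&(z>.134))
    rep('brackettop',near(.64,.025,.07)&(z>.12)&(z<.134)&(H>100)&(S>100))
    rep('green',near(.545,-.304,.04)&(H>45)&(H<80)&(S>100)&(z>.1))
    rep('collar',near(.545,-.304,.045)&(S<60)&(z>.04)&(z<.075))
    rep('rack',near(.49,-.304,.2)&(H<20)&(S>80)&(z>.043)&(z<.054))
```

```text
top post 113 mean [0.462  0.2125 0.1197] min [0.453 0.203 0.108] max [0.471 0.222 0.125] ((461.7667541503906, 212.8140869140625), (18.041217803955078, 19.469036102294922), 1.2742018699645996)
top rim 471 mean [0.5899 0.2452 0.0343] min [0.527 0.18  0.027] max [0.652 0.304 0.041] ((590.0037231445312, 242.38902282714844), (107.36077880859375, 107.29208374023438), 12.355788230895996)
top pintop 224 mean [0.6393 0.0249 0.1398] min [ 0.605 -0.006  0.134] max [0.669 0.054 0.146] ((638.6521606445312, 22.922611236572266), (62.01960754394531, 57.77082443237305), 12.491706848144531)
top brackettop 1169 mean [0.6398 0.0246 0.1301] min [ 0.601 -0.014  0.12 ] max [0.704 0.062 0.134] ((653.9823608398438, 26.66826629638672), (98.43023681640625, 68.57585906982422), 8.169955253601074)
top green 161 mean [ 0.5499 -0.3066  0.1155] min [ 0.539 -0.32   0.101] max [ 0.563 -0.295  0.122] ((550.0585327148438, -307.898193359375), (22.478757858276367, 25.933292388916016), 19.75379753112793)
top collar 311 mean [ 0.5479 -0.3029  0.0567] min [ 0.526 -0.331  0.049] max [ 0.574 -0.284  0.071] ((549.1403198242188,
[... 981 characters left out ...]
3398438, 23.807390213012695), (72.29010772705078, 70.37533569335938), 7.692468643188477)
scene green 264 mean [ 0.5576 -0.3083  0.1121] min [ 0.541 -0.321  0.1  ] max [ 0.566 -0.297  0.118] ((554.5186157226562, -309.0327453613281), (24.902488708496094, 23.687908172607422), 19.82088279724121)
scene collar 398 mean [ 0.5608 -0.3082  0.0555] min [ 0.531 -0.336  0.047] max [ 0.578 -0.285  0.07 ] ((556.066650390625, -309.2054138183594), (44.12931823730469, 49.27571487426758), 11.898504257202148)
scene rack 1645 mean [ 0.5237 -0.3055  0.0496] min [ 0.398 -0.341  0.043] max [ 0.599 -0.278  0.054] ((498.38031005859375, -310.04888916015625), (201.82618713378906, 60.7955322265625), 0.8688160181045532)
```

Call:
{"method": "move_arm", "body": {
  "offset": [
    [2.5,-3.1,0],
    [2.5,-3.1,0],
    [2.5,-3.1,0],
    [2.5,-3.1,0],
    [2.5,-3.1,0]
  ],
  "twist": [
    [0,0,0],
    [0,0,0],
    [0,0,0],
    [0,0,0],
    [0,0,0]
  ],
  "grip": [1,1,1,1,1]
}}

```text
time: 1.1
ee_pos: [0.2336, -0.3409, 0.2533]
tcp_rot: [180.0, -0.0, 16.7]
wrist_force: [0.8, 0.1, 1.0]
opening: 0.0851
grasp_force: 0.0
```

Call:
{"method": "move_arm", "body": {
  "offset": [
    [2.5,-3.1,0],
    [2.5,-3.1,0],
    [2.5,-3.1,0],
    [2.5,-3.1,0],
    [2.5,-3.1,0]
  ],
  "twist": [
    [0,0,0],
    [0,0,0],
    [0,0,0],
    [0,0,0],
    [0,0,0]
  ],
  "grip": [1,1,1,1,1]
}}

```text
time: 1.6
ee_pos: [0.3087, -0.1565, 0.2536]
tcp_rot: [180.0, -0.0, 16.7]
wrist_force: [0.7, -0.5, 0.7]
opening: 0.085
grasp_force: 0.0
```

Call:
{"method": "move_arm", "body": {
  "offset": [
    [2.5,-3.1,0],
    [2.5,-3.1,0],
    [2.5,-3.1,0],
    [2.5,-3.1,0],
    [2.5,-3.1,0]
  ],
  "twist": [
    [0,0,0],
    [0,0,0],
    [0,0,0],
    [0,0,0],
    [0,0,0]
  ],
  "grip": [1,1,1,1,1]
}}

```text
time: 2.1
ee_pos: [0.3839, 0.0282, 0.2536]
tcp_rot: [180.0, -0.1, 16.7]
wrist_force: [1.2, -0.8, 0.4]
opening: 0.0855
grasp_force: 0.0
```

Call:
{"method": "move_arm", "body": {
  "offset": [
    [2.5,-3.1,0],
    [2.5,-3.1,0],
    [2.5,-3.1,0],
    [2.5,-3.1,0],
    [0,0,0]
  ],
  "twist": [
    [0,0,0],
    [0,0,0],
    [0,0,0],
    [0,0,0.035],
    [0,0,0.035]
  ],
  "grip": [1,1,1,1,1]
}}

```text
time: 2.6
ee_pos: [0.4564, 0.1377, 0.2524]
tcp_rot: [-178.3, 0.1, 15.9]
wrist_force: [-0.6, -0.7, -0.3]
opening: 0.0857
grasp_force: 0.0
```

Run:
```python
from h import *
p,o=shoot('wrist'); o2=bot.get_obs()
print(o['q'],o['qd'],o['ee_pos'],o['tcp_rot']);print(o2['q'],o2['ee_pos'],o2['tcp_rot'])
for r in finder.pinpoint(p,'pan_grip')[:3]: print(r['p'],r['position'],ray(p,r['position'],.1,o))
save(p,'w1.png')
```

```text
[ 1.58246829e+01 -4.94265071e+00  3.94240244e-02  9.51055685e+01
  1.74824212e+00  1.79941176e+02] [-15.7132462   -2.86562489  -2.08323152   2.41584222   2.75199615
   0.14267086] [0.45637997 0.13769452 0.25237951] [-1.78251632e+02  1.21699134e-01  1.58834802e+01]
[ 1.56073263e+01 -5.07637870e+00 -4.61643205e-02  9.51887104e+01
  1.70265565e+00  1.79947364e+02] [0.45570924 0.13541269 0.25271979] [-1.78297200e+02  1.56932014e-01  1.56599392e+01]
0.8 [217.1, 181.8] [0.46614304 0.21283971 0.1       ]
```

Call:
{"method": "move_arm", "body": {
  "offset": [
    [0,0,0],
    [0,0,0],
    [0,0,0],
    [0,0,0],
    [0,0,0]
  ],
  "twist": [
    [0,0,-0.149],
    [0,0,-0.149],
    [0,0,-0.149],
    [0,0,-0.149],
    [0,0,-0.149]
  ],
  "grip": [1,1,1,1,1]
}}

```text
time: 3.2
ee_pos: [0.4544, 0.1348, 0.2539]
tcp_rot: [-178.7, -1.1, 58.7]
wrist_force: [-0.6, 0.8, -0.4]
opening: 0.0853
grasp_force: 0.0
```

Call:
{"method": "move_arm", "body": {
  "offset": [
    [0,0,0],
    [0,0,0],
    [0,0,0],
    [0,0,0],
    [0,0,0]
  ],
  "twist": [
    [0,0,-0.149],
    [0,0,-0.149],
    [0,0,-0.149],
    [0,0,-0.149],
    [0,0,-0.149]
  ],
  "grip": [1,1,1,1,1]
}}

```text
time: 3.7
ee_pos: [0.4544, 0.1348, 0.2539]
tcp_rot: [-179.8, -1.7, 101.4]
wrist_force: [-0.6, -0.1, 0.3]
opening: 0.0852
grasp_force: 0.0
```

Call:
{"method": "move_arm", "body": {
  "offset": [
    [0,0,0],
    [3.65,1.4,0],
    [3.65,1.4,0],
    [0,0,4],
    [0,0,4]
  ],
  "twist": [
    [0,-0.03,-0.023],
    [0,0,0],
    [0,0,0],
    [0,0,0],
    [0,0,0]
  ],
  "grip": [1,1,1,1,1]
}}

```text
time: 4.2
ee_pos: [0.4667, 0.2138, 0.1732]
tcp_rot: [-180.0, 0.1, 102.3]
wrist_force: [0.9, 0.3, 0.1]
opening: 0.0857
grasp_force: 0.0
```

Call:
{"method": "move_arm", "body": {
  "offset": [
    [0,0,4],
    [0,0,3],
    [0,0,1.4],
    [0,0,0],
    [0,0,0]
  ],
  "twist": [
    [0,0,0],
    [0,0,0],
    [0,0,0],
    [0,0,0],
    [0,0,0]
  ],
  "grip": [1,1,1,1,0.6],
  "force": 40
}}

```text
time: 4.7
ee_pos: [0.4667, 0.2129, 0.0908]
tcp_rot: [-179.9, 0.0, 102.3]
wrist_force: [1.0, -0.3, 0.6]
opening: 0.0732
grasp_force: 0.0
```

Call:
{"method": "move_arm", "body": {
  "offset": [
    [0,0,0],
    [0,0,0],
    [0,0,0],
    [0,0,0],
    [0,0,0]
  ],
  "twist": [
    [0,0,0],
    [0,0,0],
    [0,0,0],
    [0,0,0],
    [0,0,0]
  ],
  "grip": [0.1,0.1,0.1,0.1,0.1],
  "force": 40
}}

```text
time: 5.2
ee_pos: [0.4662, 0.2128, 0.0901]
tcp_rot: [-179.8, 0.0, 102.4]
wrist_force: [-2.9, -0.6, 5.7]
opening: 0.0196
grasp_force: 40.3
```

Call:
{"method": "move_arm", "body": {
  "offset": [
    [-1,0,0],
    [-2,0,0],
    [-2.4,0,0],
    [-2.4,0,0],
    [-2.4,0,0]
  ],
  "twist": [
    [0,0,0],
    [0,0,0],
    [0,0,0],
    [0,0,0],
    [0,0,0]
  ],
  "grip": [0.1,0.1,0.1,0.1,0.1]
}}

```text
time: 5.7
ee_pos: [0.4889, 0.1136, 0.0906]
tcp_rot: [-180.0, -0.1, 102.5]
wrist_force: [-1.3, 11.3, 8.4]
opening: 0.0197
grasp_force: 50.6
```

Call:
{"method": "move_arm", "body": {
  "offset": [
    [-2.4,0,0],
    [-2.4,0,0],
    [-2.4,0,0],
    [-2.4,0,0],
    [-1.6,0,0]
  ],
  "twist": [
    [0,0,0],
    [0,0,0],
    [0,0,0],
    [0,0,0],
    [0,0,0]
  ],
  "grip": [0.1,0.1,0.1,0.1,0.1]
}}

```text
time: 6.2
ee_pos: [0.513, 0.0036, 0.0906]
tcp_rot: [-180.0, -0.1, 102.5]
wrist_force: [-0.8, 3.7, 3.6]
opening: 0.0197
grasp_force: 42.8
```

Call:
{"method": "move_arm", "body": {
  "offset": [
    [-0.8,0,0],
    [0,0,0],
    [0,0,0],
    [0,0,0]
  ],
  "twist": [
    [0,0,0],
    [0,0,0],
    [0,0,0],
    [0,0,0]
  ],
  "grip": [0.1,0.1,0.1,0.1]
}}

```text
time: 6.6
ee_pos: [0.5146, -0.0041, 0.0901]
tcp_rot: [-179.9, 0.1, 102.4]
wrist_force: [1.8, -1.1, 5.8]
opening: 0.0193
grasp_force: 41.9
```

Call:
{"method": "move_arm", "body": {
  "offset": [
    [0,0,0],
    [0,0,0],
    [0,0,0],
    [0,0,-2],
    [0,0,-4]
  ],
  "twist": [
    [0,0,0],
    [0,0,0],
    [0,0,0],
    [0,0,0],
    [0,0,0]
  ],
  "grip": [0.6,1,1,1,1]
}}

```text
time: 7.1
ee_pos: [0.5122, -0.0039, 0.1468]
tcp_rot: [-179.4, -0.1, 102.4]
wrist_force: [0.2, -0.3, 0.2]
opening: 0.0851
grasp_force: 0.0
```

Call:
{"method": "move_arm", "body": {
  "offset": [
    [0,0,-4],
    [0,0,-4],
    [0,0,-3],
    [0,0,0],
    [0,0,0]
  ],
  "twist": [
    [0,0,0],
    [0,0,0],
    [0,0,0],
    [0,0,0],
    [0,0,0]
  ],
  "grip": [1,1,1,1,1]
}}

```text
time: 7.6
ee_pos: [0.5145, -0.0038, 0.2593]
tcp_rot: [-179.8, 0.0, 102.4]
wrist_force: [-0.6, -0.2, -1.3]
opening: 0.085
grasp_force: 0.0
```

Run:
```python
from h import *
for n in['wrist','top']:
    p,o=shoot(n); save(p,n+'2.png');C=cloud(p,o)
    print(o['ee_pos'],o['tcp_rot'])
    for t,z in[('hole',.13),('pin_mid',.1125),('pan_grip',.1)]:
        for r in finder.pinpoint(p,t)[:2]: print(n,t,round(r['p'],2),r['position'],ray(p,r['position'],z,o).round(4))
    h=cv2.cvtColor(p['color'],cv2.COLOR_RGB2HSV);H,S=h[...,0],h[...,1]
    for nm,m in[('pin',(C[...,2]>.135)&(C[...,2]<.146)&(H<30)&(S>90)&(np.hypot(C[...,0]-.64,C[...,1]-.024)<.04)),('post',(C[...,2]>.11)&(C[...,2]<.126)&(H<20)&(S>90)&(np.hypot(C[...,0]-.514,C[...,1]+.004)<.04))]:
        q=C[m]
        if len(q)>5:print(nm,len(q),q.mean(0).round(4),cv2.minAreaRect((q[:,:2]*1000).astype(np.float32)))
```

```text
[ 0.51454417 -0.00378928  0.25934983] [-1.79829987e+02  3.19293298e-02  1.02408893e+02]
wrist pan_grip 0.75 [320.4, 218.2] [0.5161 0.     0.1   ]
pin 1539 [0.6433 0.0252 0.1397] ((643.8817749023438, 25.058826446533203), (26.559226989746094, 26.740026473999023), 57.45671081542969)
post 943 [5.146e-01 5.000e-04 1.185e-01] ((514.843994140625, -0.8790998458862305), (19.29313087463379, 20.25611114501953), 13.33419418334961)
[ 0.51393088 -0.00382994  0.25795162] [-1.79679159e+02 -7.75608057e-04  1.02408971e+02]
```

Call:
{"method": "move_arm", "body": {
  "offset": [
    [-4.2,-0.4,0],
    [-4.2,-0.4,0],
    [-4.2,-0.4,0],
    [-4.2,-0.4,0],
    [-4.2,-0.4,0]
  ],
  "twist": [
    [0,0,0],
    [0,0,0],
    [0,0,0],
    [0,0,0],
    [0,0,0]
  ],
  "grip": [1,1,1,1,1]
}}

```text
time: 8.5
ee_pos: [0.5399, -0.215, 0.2594]
tcp_rot: [-179.8, 0.0, 102.4]
wrist_force: [1.3, 0.5, 0.8]
opening: 0.0854
grasp_force: 0.0
```

Call:
{"method": "move_arm", "body": {
  "offset": [
    [-4.2,-0.4,0],
    [-4.2,-0.4,0],
    [0,0,0],
    [0,0,0]
  ],
  "twist": [
    [0,0,0],
    [0,0,0],
    [0,0,0],
    [0,0,0]
  ],
  "grip": [1,1,1,1]
}}

```text
time: 8.9
ee_pos: [0.55, -0.2978, 0.2588]
tcp_rot: [-179.8, -0.0, 102.3]
wrist_force: [-0.4, -0.1, -0.5]
opening: 0.0853
grasp_force: 0.0
```

Run:
```python
from h import *
p,o=shoot('wrist'); save(p,'w3.png');C=cloud(p,o);z=C[...,2]
print(o['ee_pos'],o['tcp_rot'],o['q'])
for r in finder.pinpoint(p,'punch_grip')[:3]: print(round(r['p'],2),r['position'],ray(p,r['position'],.086,o).round(4))
h=cv2.cvtColor(p['color'],cv2.COLOR_RGB2HSV);H,S=h[...,0],h[...,1]
n=np.hypot(C[...,0]-.55,C[...,1]+.307)<.05
for nm,m in[('top',(z>.11)&(H>45)&(H<80)&(S>90)),('collar',(z>.05)&(z<.064)&(S<60))]:
    q=C[m&n]
    if len(q)>5:print(nm,len(q),q.mean(0).round(4),np.median(q[:,2]),cv2.minAreaRect((q[:,:2]*1000).astype(np.float32)))
```

```text
[ 0.54996034 -0.2977939   0.2587525 ] [-1.79753559e+02 -3.00221315e-02  1.02304762e+02] [-28.37678897  16.17675363  23.57267525  97.60237905  -0.13787633
  49.31863263]
0.87 [281.2, 88.6] [ 0.5088 -0.2183  0.086 ]
0.83 [319.8, 235.6] [ 0.5545 -0.3102  0.086 ]
0.61 [456.9, 268.2] [ 0.6584 -0.3132  0.086 ]
top 1402 [ 0.5433 -0.3047  0.1625] 0.11544348675385391 ((544.4448852539062, -301.55987548828125), (88.75686645507812, 39.81029510498047), 11.359737396240234)
collar 1670 [ 0.5519 -0.3014  0.0554] 0.055299930805057296 ((553.0637817382812, -305.5583801269531), (49.02467346191406, 43.03505325317383), 10.200704574584961)
```

View pics/w3.png

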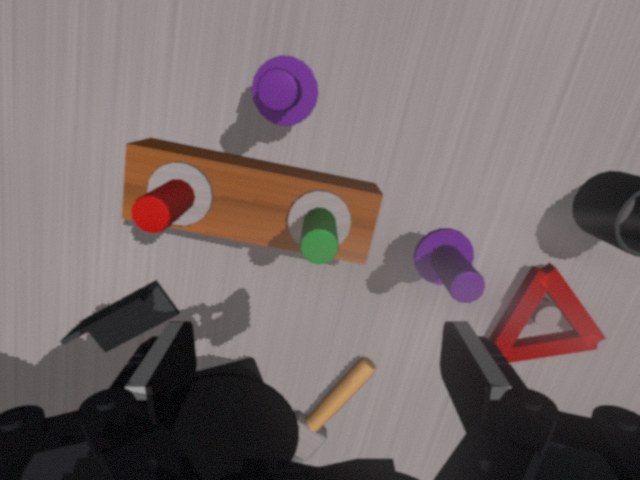

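The wrist view shows the green punch at (320,235) in the rack. The red chisel is at the left at (160,200), and the purple decoys are clear of the fingers. I'll go down and grip it.

Call:
{"method": "move_arm", "body": {
  "offset": [
    [-1.1,0.1,1],
    [0,0,4],
    [0,0,4],
    [0,0,4],
    [0,0,2.5]
  ],
  "twist": [
    [0,0,0],
    [0,0,0],
    [0,0,0],
    [0,0,0],
    [0,0,0]
  ],
  "grip": [1,1,1,1,1]
}}

```text
time: 9.5
ee_pos: [0.5521, -0.3066, 0.1008]
tcp_rot: [-179.7, -0.1, 102.5]
wrist_force: [0.6, -0.1, -0.1]
opening: 0.0852
grasp_force: 0.0
```

Call:
{"method": "move_arm", "body": {
  "offset": [
    [0,0,1.2],
    [0,0,0],
    [0,0,0],
    [0,0,0],
    [0,0,0]
  ],
  "twist": [
    [0,0,0],
    [0,0,0],
    [0,0,0],
    [0,0,0],
    [0,0,0]
  ],
  "grip": [1,0.7,0.5,0.3,0.2],
  "force": 80
}}

```text
time: 10.0
ee_pos: [0.5537, -0.3081, 0.0943]
tcp_rot: [-179.9, 0.1, 102.4]
wrist_force: [-3.0, -1.5, 4.8]
opening: 0.0285
grasp_force: 4.0
```

Call:
{"method": "move_arm", "body": {
  "offset": [
    [0,0,0],
    [0,0,0],
    [0,0,0]
  ],
  "twist": [
    [0,0,0],
    [0,0,0],
    [0,0,0]
  ],
  "grip": [0.2,0.2,0.2]
}}

```text
time: 10.3
ee_pos: [0.5537, -0.3082, 0.0944]
tcp_rot: [-179.9, 0.1, 102.4]
wrist_force: [-0.0, 0.6, 5.8]
opening: 0.0242
grasp_force: 78.4
```

Call:
{"method": "move_arm", "body": {
  "offset": [
    [0,0,-1.5],
    [0,0,-3.5],
    [0,0,-4],
    [0,0,-4],
    [0,0,-3.5]
  ],
  "twist": [
    [0,0,0],
    [0,0,0],
    [0,0,0],
    [0,0,0],
    [0,0,0]
  ],
  "grip": [0.2,0.2,0.2,0.2,0.2]
}}

```text
time: 10.8
ee_pos: [0.5533, -0.3074, 0.2608]
tcp_rot: [-179.9, 0.1, 102.4]
wrist_force: [-0.2, 0.2, -2.7]
opening: 0.0242
grasp_force: 78.7
```

Call:
{"method": "move_arm", "body": {
  "offset": [
    [2.8,1.5,0],
    [3.8,2,0],
    [3.8,2,0],
    [3.8,2,0],
    [3.8,2,0]
  ],
  "twist": [
    [0,0,0],
    [0,0,0],
    [0,0,0],
    [0,0,0],
    [0,0,0]
  ],
  "grip": [0.2,0.2,0.2,0.2,0.2]
}}

```text
time: 11.3
ee_pos: [0.6077, -0.1097, 0.2582]
tcp_rot: [-179.8, 0.0, 102.4]
wrist_force: [0.9, -0.4, -2.1]
opening: 0.0244
grasp_force: 79.0
```

Call:
{"method": "move_arm", "body": {
  "offset": [
    [3.8,2,0],
    [3.8,2,0],
    [3,1.5,0],
    [2,0.8,0],
    [0,0,0]
  ],
  "twist": [
    [0,0,0],
    [0,0,0],
    [0,0,0],
    [0,0,0],
    [0,0,0]
  ],
  "grip": [0.2,0.2,0.2,0.2,0.2]
}}

```text
time: 11.8
ee_pos: [0.6422, 0.0282, 0.2573]
tcp_rot: [-179.8, -0.0, 102.6]
wrist_force: [-1.1, -0.0, -2.0]
opening: 0.0244
grasp_force: 79.0
```

Run:
```python
from h import *
o=bot.get_obs(); print(o['ee_pos'],o['tcp_rot'],o['opening'],o['wrist_force'])
I=[]
for n in['scene','wrist']:
    p,o=shoot(n); 
    I.append(p['color'][140:320,240:440] if n=='scene' else p['color'])
    for t,z in[('punch_grip',o['ee_pos'][2]-.0085),('hole',.13),('pin_mid',.1125)]:
        for r in finder.pinpoint(p,t)[:2]: print(n,t,round(r['p'],2),r['position'],ray(p,r['position'],z,o).round(4))
a=cv2.resize(I[0],(400,360),interpolation=cv2.INTER_CUBIC);b=cv2.resize(I[1],(400,300))
b=cv2.copyMakeBorder(b,0,60,0,0,0);cv2.imwrite('pics/c4.png',np.hstack([a,b])[:,:,::-1])
```

```text
[0.64222998 0.02816314 0.25733895] [-1.79806561e+02 -5.10451828e-03  1.02599015e+02] 0.02440446058379684 [-1.11928016 -0.04606363 -2.03996233]
scene punch_grip 0.98 [115.2, 356.4] [ 0.7964 -0.2806  0.2488]
scene punch_grip 0.84 [173.4, 270.0] [ 0.6979 -0.2132  0.2488]
scene hole 0.86 [336.4, 262.3] [0.642 0.02  0.13 ]
scene pin_mid 0.79 [335.8, 267.1] [0.6358 0.0224 0.1125]
wrist punch_grip 0.84 [318.5, 343.5] [0.6429 0.0253 0.2489]
wrist pin_mid 0.67 [319.9, 227.0] [0.6435 0.0263 0.1125]
```

View pics/c4.png

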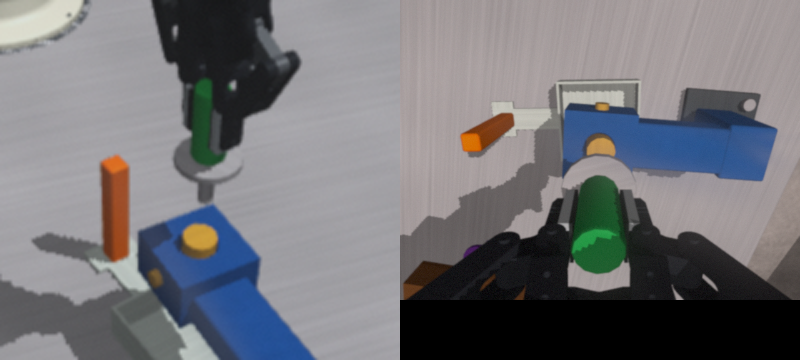

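Left half: the punch hangs upright above the brass pin. Right half (wrist): the nose lines up with the pin at about (600,147), and the tray is under the bracket. Next I push down.

Call:
{"method": "move_arm", "body": {
  "offset": [
    [0,0,1.5],
    [0,0,1.3],
    [0,0,0.5],
    [0,0,0.5],
    [0,0,0.4]
  ],
  "twist": [
    [0,0,0],
    [0,0,0],
    [0,0,0],
    [0,0,0],
    [0,0,0]
  ],
  "grip": [0.2,0.2,0.2,0.2,0.2]
}}

```text
time: 12.7
ee_pos: [0.6418, 0.0248, 0.2178]
tcp_rot: [-180.0, 0.1, 102.4]
wrist_force: [-6.6, -3.0, 16.3]
opening: 0.0249
grasp_force: 80.4
```

Call:
{"method": "move_arm", "body": {
  "offset": [
    [0,0,0.4],
    [0,0,0.4],
    [0,0,0.4],
    [0,0,0.4],
    [0,0,0.4]
  ],
  "twist": [
    [0,0,0],
    [0,0,0],
    [0,0,0],
    [0,0,0],
    [0,0,0]
  ],
  "grip": [0.2,0.2,0.2,0.2,0.2]
}}

```text
time: 13.2
ee_pos: [0.6418, 0.0249, 0.1968]
tcp_rot: [-179.9, 0.1, 102.4]
wrist_force: [-2.8, -0.3, 5.5]
opening: 0.0242
grasp_force: 79.5
```

Call:
{"method": "move_arm", "body": {
  "offset": [
    [0,0,0.4],
    [0,0,0.4],
    [0,0,0.4],
    [0,0,0.3],
    [0,0,0.2]
  ],
  "twist": [
    [0,0,0],
    [0,0,0],
    [0,0,0],
    [0,0,0],
    [0,0,0]
  ],
  "grip": [0.2,0.2,0.2,0.2,0.2]
}}

```text
time: 13.7
ee_pos: [0.6418, 0.0251, 0.1775]
tcp_rot: [-179.8, 0.0, 102.4]
wrist_force: [0.1, 0.3, -2.6]
opening: 0.0243
grasp_force: 78.6
```

Call:
{"method": "move_arm", "body": {
  "offset": [
    [0,0,0.1],
    [0,0,0.1],
    [0,0,0]
  ],
  "twist": [
    [0,0,0],
    [0,0,0],
    [0,0,0]
  ],
  "grip": [0.2,0.2,0.2]
}}

```text
time: 14.0
ee_pos: [0.6418, 0.0252, 0.1758]
tcp_rot: [-179.8, 0.0, 102.4]
wrist_force: [0.3, 0.4, -1.6]
opening: 0.0247
grasp_force: 78.6
```

Call:
{"method": "move_arm", "body": {
  "offset": [
    [0,0,0.1],
    [0,0,0.1],
    [0,0,0]
  ],
  "twist": [
    [0,0,0],
    [0,0,0],
    [0,0,0]
  ],
  "grip": [0.2,0.2,0.2]
}}

```text
time: 14.3
ee_pos: [0.6419, 0.0252, 0.1744]
tcp_rot: [-179.8, 0.0, 102.4]
wrist_force: [-1.6, 0.2, 1.5]
opening: 0.0241
grasp_force: 79.4
```

Call:
{"method": "move_arm", "body": {
  "offset": [
    [0,0,0.05],
    [0,0,0],
    [0,0,0],
    [0,0,0],
    [0,0,0]
  ],
  "twist": [
    [0,0,0],
    [0,0,0],
    [0,0,0],
    [0,0,0],
    [0,0,0]
  ],
  "grip": [0.2,0.4,0.6,0.9,1],
  "force": 30
}}

```text
time: 14.8
ee_pos: [0.6418, 0.0252, 0.1733]
tcp_rot: [-179.8, 0.0, 102.4]
wrist_force: [-0.1, -0.6, -0.6]
opening: 0.0766
grasp_force: 0.0
```

Call:
{"method": "move_arm", "body": {
  "offset": [
    [0,0,0],
    [0,0,-2],
    [0,0,-4],
    [0,0,-4],
    [0,0,-3]
  ],
  "twist": [
    [0,0,0],
    [0,0,0],
    [0,0,0],
    [0,0,0],
    [0,0,0]
  ],
  "grip": [1,1,1,1,1]
}}

```text
time: 15.3
ee_pos: [0.6421, 0.0253, 0.3062]
tcp_rot: [-179.9, 0.1, 102.4]
wrist_force: [0.6, -0.5, 0.6]
opening: 0.0855
grasp_force: 0.0
```

Call:
{"method": "move_arm", "body": {
  "offset": [
    [-4,0,0],
    [-4,0,0],
    [-4,0,0],
    [0,0,0],
    [0,0,0]
  ],
  "twist": [
    [0,0,0],
    [0,0,0],
    [0,0,0],
    [0,0,0],
    [0,0,0]
  ],
  "grip": [1,1,1,1,1]
}}

```text
time: 15.8
ee_pos: [0.6681, -0.0928, 0.3029]
tcp_rot: [-179.8, 0.0, 102.3]
wrist_force: [0.5, -0.3, 0.2]
opening: 0.0856
grasp_force: 0.0
```

Run:
```python
from h import *
I=[]
for n in['scene','wrist']:
    p,o=shoot(n); I.append(p['color'][140:320,240:440] if n=='scene' else p['color'])
    C=cloud(p,o)
    for t,z in[('punch_grip',.166),('pin_mid',.02),('pan_grip',.1)]:
        for r in finder.pinpoint(p,t)[:3]: 
            u=r['position'];print(n,t,round(r['p'],2),u,ray(p,u,z,o).round(4),C[int(u[1]),int(u[0])].round(3))
a=cv2.resize(I[0],(400,360),interpolation=cv2.INTER_CUBIC);b=cv2.resize(I[1],(400,300))
b=cv2.copyMakeBorder(b,0,60,0,0,0);cv2.imwrite('pics/c5.png',np.hstack([a,b])[:,:,::-1])
```

```text
scene punch_grip 0.89 [117.5, 354.9] [ 0.7305 -0.2979  0.166 ] [ 0.673 -0.315  0.095]
scene punch_grip 0.83 [176.0, 271.5] [ 0.6158 -0.2153  0.166 ] [ 0.518 -0.22   0.073]
scene punch_grip 0.8 [340.0, 244.4] [0.6412 0.0244 0.166 ] [0.654 0.018 0.179]
scene pin_mid 0.42 [336.0, 301.0] [0.6301 0.0296 0.02  ] [0.652 0.019 0.049]
scene pan_grip 0.69 [297.5, 228.4] [ 5.123e-01 -4.000e-04  1.000e-01] [ 0.525 -0.006  0.113]
wrist punch_grip 0.97 [318.8, 21.1] [0.6431 0.0268 0.166 ] [0.644 0.022 0.195]
wrist punch_grip 0.86 [263.4, 415.0] [ 0.6599 -0.2363  0.166 ] [ 0.662 -0.308  0.084]
wrist punch_grip 0.84 [115.4, 295.3] [ 0.5469 -0.1623  0.166 ] [ 0.514 -0.209  0.085]
wrist pan_grip 0.73 [130.4, 33.1] [0.5162 0.0015 0.1   ] [0.523 0.001 0.118]
```

View pics/c5.png

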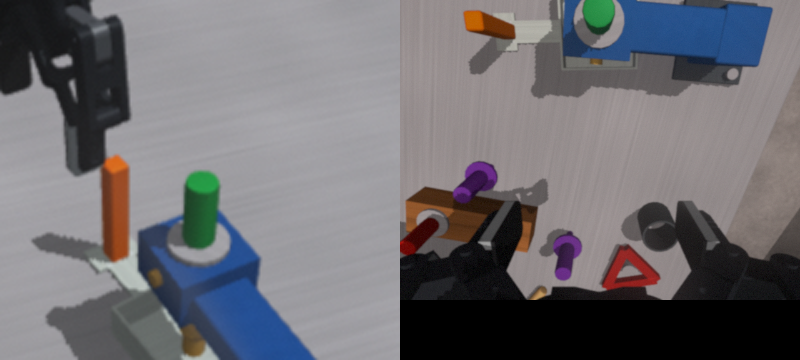

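The left panel shows the punch upright with its collar on the bracket, at about (200,235). The brass pin stands in the tray at (193,340), and in the wrist panel it shows inside the tray at (596,60). The gripper is clear, so I'm handing in.

```bash
python3 -c "
from workcell import bot
print(bot.job_done())"
```

```text
the job is handed in; nothing more can be done
None
```

I slid the pan under the hole and pushed the brass pin out with the green punch; the last pictures show the pin in the tray and the punch standing released in the hole, collar down. I handed the job in at about 16 s; no verdict came back.

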